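# Fill the gap in the mineral row

### The arm

A 6-joint arm with a two-finger parallel gripper is mounted at the origin on the work surface. World frame = base frame: x ahead of the robot, y to its left, z up, the work surface at z = 0. Lengths are in m, angles in rad, forces in N, time in s.
With the tool pointing down it reaches from about 0.375 to 0.975 m from the base axis. Payload 3.8 kg.
Tool frame: the origin (TCP) lies midway between the tips of the shut fingers; the grasp point (between the pads) lies 19 mm behind it; x points along the fingers, y is the direction in which the jaws open and shut, and the axes are right-handed (so a half turn about x gives the same grasp; the last joint's range is limited). The gripper opens to 88 mm and grips with 3 to 60 N. Pads are 18 mm wide; open, the fingers measure 123 mm over their backs; the gripper's body (75 mm by 187 mm) begins 45 mm behind the grasp point.
Start: joints at [-1.244, 0.264, 1.604, -0, 1.274, -0.037], TCP at [0.24, -0.631, 0.239] pointing down, gripper open.
Joint ranges: [-2.63, 2.63], [-0.94, 2.18], [0.31, 2.57], [-1.31, 4.45], [0, 2.66], [-2.55, 2.55]. Speed limits (rad/s): [2.57, 2.57, 3.14, 3.14, 3.14, 3.14].

### API

Orientations are given as a rotation vector (axis times angle).
In Python, from cell import manip, inverse_kinematics, cams, order gives the robot as it stands. Calls block until the motion is done:
- manip.move_pose(position, orientation): joint-space move of the TCP to a pose.
- manip.move_linear(position, rate=0.15, rot=None): straight line of the TCP; rot=None keeps the orientation; rate is the mean speed in m/s.
- manip.set_joints(angles): joint-space move.
- manip.set_gripper(opening, force=None): finger opening in m; force is the grip in N (None keeps the last); returns when the fingers have stopped.
- manip.dwell(seconds).
- inverse_kinematics(position, orientation): joint angles nearest the present ones, or None.
- manip.state(): the state.
- cams.capture(name): name is "scene" or "side" or "wrist"; returns a dict with "image" (400x640x3 uint8, blue, green, red), "z_map" (400x640 float32, m along the optical axis (not along the pixel's ray), 0 where there is no reading), "intrinsics" (3x3 intrinsics, pixels), "position" and "orientation" of the camera in the world; the wrist camera has in their place "T_tool_cam" (4x4, takes a point from camera to tool coordinates, whose origin is the TCP and whose axes are the tool frame's). Camera axes: x right, y down, z forward; pixel columns grow to the right and rows downward; lengths in m; the calibration is good to about 2 mm. A picture is of the moment at which its call begins: read the wrist's pose just before it.
A pose or a line that the arm cannot do raises manip.IKError and nothing moves.
- order.close_job(): hands the job in, once; it reports no verdict.
The state is a dict: "clock": time; "joint_pos": joint angles; "joint_velocities": joint speeds; "tau": joint torques, N m; "tool_pos": TCP position; "tcp_rot": TCP orientation; "contact_force": force on the tool from outside, world axes, zero at the start; "moment": the same for the moment, N m; "gripper_width": finger opening in m.
Only numpy, scipy, OpenCV 4.12 (cv2) and the standard library are available. Lean on these libraries where they do the work, as an engineer would, in place of code of your own. Each camera call takes 0.05 s, during which the arm holds its last target. There are 200 camera calls.

### The job

Put the specimen with the yellow crystals into the empty place in the row on the dark riser, between the blue and the pink specimen: upright, in line and square with the row, without disturbing these two neighbours. Set it down, do not drop it.

Things in the scene. Friction and masses are not known exactly. Their poses are not given: they have to be found in the camera images.
- yellow_center (a point): Loose specimen with pointed yellow crystals, upright on the counter beside two like it (purple, green). 34 mm wide (y), 46 deep (x), 62 high in all: white box plinth 44 high, crystals on top, 60 to 130 g. Point: its centre, 31 mm above its underside; z up. Grip the plinth's flat upright sides; the gap leaves room for fingers only at its front and back (x) faces.
- gap: Empty place in the row on the fixed dark wooden riser (15 mm high, 85 deep, 320 long): a flat turquoise card 40 x 28 mm, under 1 mm thick. Origin: middle of the gap, on the riser's top; x across the row, y along it, z up. The row's specimens have their x along this x. Gap 56 mm wide: neighbours' faces 28 mm either side of the origin in y.
- blue_center (a point): Loose specimen with rounded blue mineral, beside the gap (either side), 45 mm from its middle along the row. 34 mm wide (y), 46 deep (x), 62 high in all: white box plinth 44 high, mineral on top, 60 to 130 g. Point: its centre, 31 mm above its underside; z up.
- pink_center (a point): Loose specimen with pink cubes, beside the gap opposite the blue one. 34 mm wide (y), 46 deep (x), 62 high in all: white box plinth 44 high, mineral on top, 60 to 130 g. Point: its centre, 31 mm above its underside; z up.

How it is judged:
At the end, for the whole second after the job is handed in: Yellow stands at rest on the riser, its centre within 18 mm front to back, 12 mm along the row and 6 mm in height of its place in the gap, upright within 7 degrees, square with the row within 15 (either way round); blue and pink within 12 mm of their starts and upright within 7 degrees (x of yellow_center in the frame of gap between -0.018 and 0.018 m and y of yellow_center in the frame of gap between -0.012 and 0.012 m and z of yellow_center in the frame of gap between 0.025 and 0.037 m and angle between each of yellow_center, blue_center, pink_center's own z axis and vertical below 0.12 rad and angle between the x axis of yellow_center and the x axis of gap, either way round below 0.26 rad and linear speed of yellow below 0.02 m/s and angular speed of yellow below 0.2 rad/s and distance of each of blue_center, pink_center from where it was at the start of the episode below 0.012 m); the robot touches nothing.
It fails at once if the blue or the pink specimen is pushed more than 20 mm or tipped more than 17 degrees (distance of any of blue_center, pink_center from where it was at the start of the episode above 0.02 m or angle between any of blue_center, pink_center's own z axis and vertical above 0.3 rad).
It fails at once if the yellow specimen is dropped (falls freely at more than 0.7 m/s, about 25 mm) (contact force between the fingers and yellow below 0.05 N and linear speed of yellow above 0.7 m/s).
It also fails if it takes over 42 s, if anything falls off the work surface, if the arm or the gripper's body presses on something with over 40 N, if the wrist force passes 120 N, or if a joint passes its speed limit or range.

## Working session

There is one attempt and no reset: what is moved stays moved. The work goes in short steps, each a Python script; the robot and the scene stay as the last script left them, time stands still between calls to the robot, and variables do not carry over. Pictures are saved under pics/ and viewed, about 8 in all and at most 12, crops included, and the job is handed in when it is done.

```bash
mkdir -p pics; cat > h.py <<'E'
import numpy as np, cv2
from scipy.spatial.transform import Rotation as R
from cell import manip, inverse_kinematics, cams, order
def cap(n):
    s=manip.state(); c=cams.capture(n)
    if "T_tool_cam" in c:
        T=np.eye(4);T[:3,:3]=R.from_rotvec(s["tcp_rot"]).as_matrix();T[:3,3]=s["tool_pos"];T=T@c["T_tool_cam"]
    else:
        T=np.eye(4);o=np.array(c["orientation"]);T[:3,:3]=o if o.shape==(3,3) else R.from_rotvec(o).as_matrix();T[:3,3]=c["position"]
    K=np.array(c["intrinsics"]);z=c["z_map"];v,u=np.mgrid[:400,:640]
    P=np.stack([(u-K[0,2])/K[0,0]*z,(v-K[1,2])/K[1,1]*z,z],-1)@T[:3,:3].T+T[:3,3]
    P[z==0]=np.nan
    np.savez(f"{n}.npz",P=P,im=c["image"],T=T,K=K)
    return c["image"],P,T,K
E
python3 - <<'E'
from h import *
for n in("scene","side"):
    im,P,T,K=cap(n);cv2.imwrite(f"pics/{n}1.png",im);print(n,T.round(3).tolist())
s=manip.state();print(s)
E
```

```text
scene [[-0.2, 0.601, -0.774, 1.182], [0.98, 0.138, -0.146, 0.085], [0.02, -0.787, -0.616, 0.573], [0.0, 0.0, 0.0, 1.0]]
side [[-0.857, -0.245, 0.454, 0.166], [-0.515, 0.447, -0.731, 0.63], [-0.024, -0.86, -0.51, 0.499], [0.0, 0.0, 0.0, 1.0]]
{'clock': 0.1, 'joint_pos': array([-1.24390273e+00,  2.64668437e-01,  1.60526229e+00, -2.38288014e-05,
        1.27369225e+00, -3.69035709e-02]), 'joint_velocities': array([-0.0005703 , -0.00296356, -0.00216867,  0.00232923,  0.00240145,
        0.00019582]), 'tau': array([ 3.06320853e-04, -5.03622079e+01, -3.58071077e+01,  7.30382977e-02,
        2.33476254e-02, -6.02644513e-05]), 'tool_pos': array([ 0.2399608 , -0.63020738,  0.2375054 ]), 'tcp_rot': array([ 2.02349554,  0.37431566, -2.02414557]), 'contact_force': array([ 0.60807229, -0.44565755, -0.29081176]), 'moment': array([ 0.05723915, -0.00059784,  0.05239786]), 'gripper_width': 0.08789989235901516}
```

View pics/scene1.png

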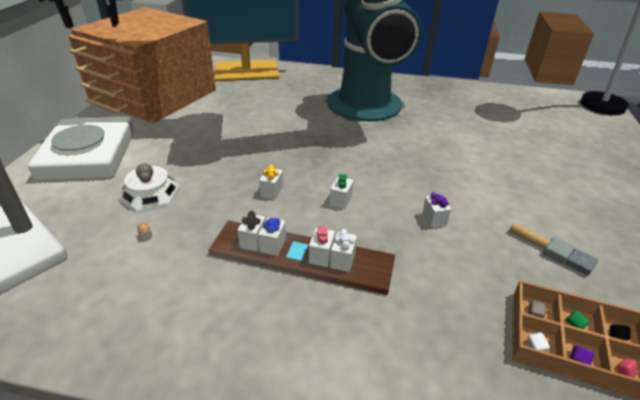

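View pics/side1.png

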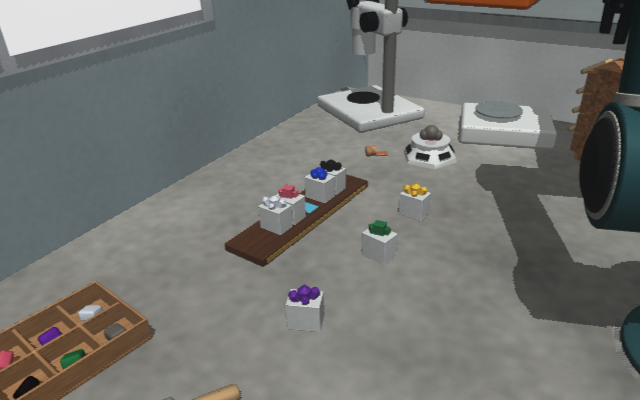

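The scene view shows yellow at (270,182), with the row reading black, blue (272,235), card (297,251), pink (321,245), white. The side view agrees, with yellow at (415,203). I'll get rough positions, then look from above with the wrist camera.

```bash
python3 - <<'E'
from h import *
d=np.load("scene.npz");P=d["P"]
for n,(u,v) in dict(yel=(270,186),blue=(268,243),card=(297,251),pink=(319,254),ris0=(215,250),ris1=(390,285),green=(341,195)).items():
    print(n,np.nanmedian(P[v-2:v+3,u-2:u+3].reshape(-1,3),0).round(4))
def go(xy,z,yaw):
    # tool x down, tool y (jaws) at yaw in the plane
    y=np.array([np.cos(yaw),np.sin(yaw),0]);x=np.array([0,0,-1.]);M=np.stack([x,y,np.cross(x,y)],1)
    return [*xy,z],R.from_matrix(M).as_rotvec()
c=cams.capture("wrist");print(c["T_tool_cam"].round(3),c["intrinsics"])
for yaw in(0,np.pi):print(inverse_kinematics(*go((.6,0.1),.3,yaw)))
E
```

```text
yel [ 0.4884 -0.138   0.0318]
blue [ 0.6573 -0.0926  0.0419]
card [ 0.6394 -0.0466  0.0152]
pink [ 0.6652 -0.0027  0.044 ]
ris0 [ 0.6672 -0.1879  0.014 ]
ris1 [0.6724 0.1204 0.0011]
green [0.4868 0.007  0.0346]
[[-0.001 -0.284  0.959 -0.146]
 [ 1.    -0.001  0.001  0.   ]
 [ 0.001  0.959  0.284 -0.074]
 [ 0.     0.     0.     1.   ]] [[339.28145361   0.         315.14762186]
 [  0.         339.28145361 199.28276154]
 [  0.           0.           1.        ]]
[ 1.24201888e-01  1.06764956e-01  1.67622072e+00 -4.44089210e-16
  1.35860698e+00  1.24201888e-01]
None
```

```bash
cat >> h.py <<'E'
def down(xy,z,yaw):
    y=np.array([np.cos(yaw),np.sin(yaw),0]);x=np.array([0,0,-1.])
    return [*xy,z],R.from_matrix(np.stack([x,y,np.cross(x,y)],1)).as_rotvec()
E
python3 - <<'E'
from h import *
manip.move_pose(*down((.57,-.03),.24,0));manip.dwell(.3)
im,P,T,K=cap("wrist");cv2.imwrite("pics/w1.png",im);print(manip.state()["clock"],T.round(3).tolist())
E
```

```text
2.9333 [[1.0, -0.001, -0.002, 0.571], [-0.001, -0.959, -0.283, 0.043], [-0.001, 0.283, -0.959, 0.386], [0.0, 0.0, 0.0, 1.0]]
```

View pics/w1.png

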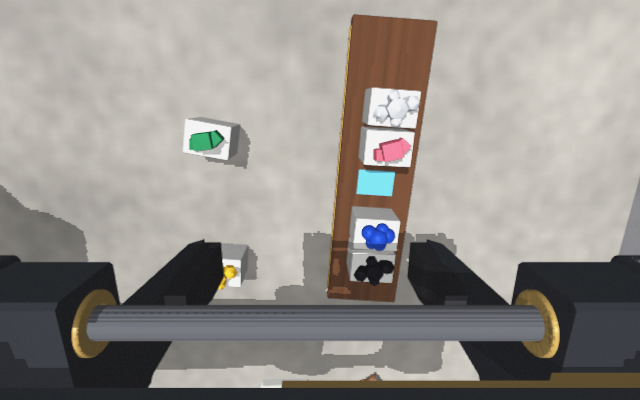

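The wrist view shows the card at (376,183), blue at (378,235), pink at (388,150), and yellow at (230,270), partly hidden by a finger. I'll take a second view shifted toward yellow and fit the plinth tops.

```bash
python3 - <<'E'
from h import *
import os
os.rename("wrist.npz","w1.npz")
manip.move_pose(*down((.52,-.12),.24,0));manip.dwell(.3)
im,P,T,K=cap("wrist");cv2.imwrite("pics/w2.png",im);os.rename("wrist.npz","w2.npz");print(manip.state()["clock"])
def rect(m,P,name):
    q=P[m][:,:2];
    r=cv2.minAreaRect((q*1000).astype(np.float32));print(name,len(q),np.round(r[0],1),np.round(r[1],1),round(r[2],1),"z",np.median(P[m][:,2]).round(4),"med",np.median(q,0).round(4))
for f in("w1","w2"):
    d=np.load(f+".npz");P=d["P"];im=d["im"].astype(int);x,y,z=P[...,0],P[...,1],P[...,2]
    print(f)
    white=(im.min(-1)>120)&(np.ptp(im,axis=-1)<40)
    b,g,r=im[...,0],im[...,1],im[...,2]
    card=(b>170)&(g>150)&(r<140)&(abs(z-.015)<.012);rect(card,P,"card")
    hi=lambda cx,cy:(abs(x-cx)<.045)&(abs(y-cy)<.05)
    n,l,st,c=cv2.connectedComponentsWithStats(((abs(z-.059)<.005)|(abs(z-.044)<.005)).astype(np.uint8))
    for i in range(1,n):
        if 150<st[i,4]<5000: rect(l==i,P,f"top{c[i].round()}")
    ris=(abs(z-.0155)<.003)&(x>.57)&(x<.75)&(abs(y+.04)<.2)&(r<130)&(r>b+12);rect(ris,P,"riser")
E
```

```text
3.775
w1
card 859 [637.8 -47.7] [27.9 40.4] 85.7 z 0.0157 med [ 0.6378 -0.0478]
top[378. 106.] 645 [632.3  35.1] [34.  22.5] 86.7 z 0.0589 med [0.6281 0.0389]
top[409.  94.] 154 [656.3  46.4] [ 8.  23.2] 89.9 z 0.0591 med [0.6553 0.0473]
top[410. 119.] 258 [658.8  25.6] [18.7 16.3] 86.1 z 0.0591 med [0.6599 0.024 ]
top[207. 139.] 1575 [462.5   3.6] [34.4 46.1] 80.1 z 0.0446 med [0.4659 0.0055]
top[386. 146.] 1183 [641.6  -3.3] [34.  46.2] 87.3 z 0.0589 med [0.6353 0.002 ]
top[371. 242.] 1562 [ 632.9 -111.3] [72.  46.3] 86.2 z 0.0588 med [ 0.624  -0.1029]
top[232. 272.] 493 [ 476.5 -144.8] [34.7 21.3] 85.1 z 0.0448 med [ 0.4786 -0.1391]
riser 12563 [638.1 -39.6] [319.9  85.5] 86.1 z 0.015 med [0.6313 0.0251]
w2
card 1059 [638.  -47.9] [28.3 41.2] 84.5 z 0.0155 med [ 0.6375 -0.0471]
top[448.  37.] 2629 [642.5   8.8] [59.1 46.8] 86.6 z 0.0585 med [0.6362 0.0089]
top[252.  43.] 1932 [462.3   3.6] [34.1 46.4] 79.5 z 0.0446 med [0.4645 0.0025]
top[423. 162.] 1914 [ 632.8 -111.7] [72.3 46.5] 86.2 z 0.0587 med [ 0.6207 -0.107 ]
top[261. 196.] 1233 [ 464.  -143.7] [34.5 46.3] 85.0 z 0.0448 med [ 0.4668 -0.1407]
top[322. 369.] 1337 [ 529.4 -363.6] [38.6 81. ] 89.3 z 0.0444 med [ 0.5286 -0.3654]
riser 7528 [635.2 -77.1] [244.4  84.2] 86.3 z 0.0149 med [ 0.6119 -0.0675]
```

View pics/w2.png

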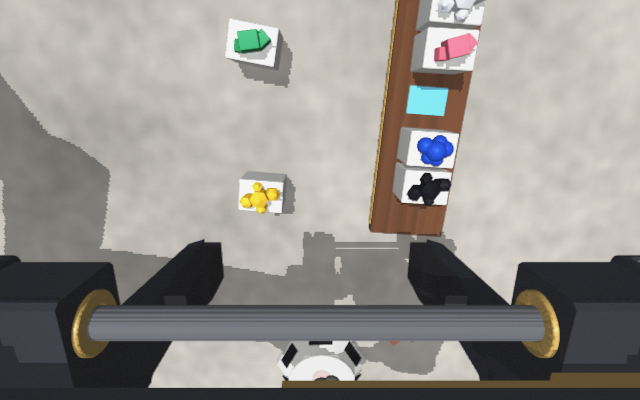

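Both views agree. Yellow's centre is (0.464, -0.144) at yaw -5°, and the gap is (0.638, -0.048) at yaw about -3.9°. The card and the blue–pink midpoint both give that gap position. Next is the grasp.

```bash
python3 - <<'E'
from h import *
a=np.radians(-5)
manip.set_gripper(.088)
manip.move_pose(*down((.464,-.1437),.12,a))
manip.move_linear([.464,-.1437,.011],rate=.1);manip.dwell(.1)
f0=manip.state()["contact_force"]
manip.set_gripper(.03,force=20);s=manip.state();print(s["gripper_width"],f0,s["contact_force"],s["tool_pos"])
manip.move_linear([.464,-.1437,.13],rate=.1);manip.dwell(.3)
s=manip.state();print(s["gripper_width"],s["contact_force"],s["tool_pos"],s["clock"])
im,P,T,K=cap("wrist");im2=cap("side")[0]
cv2.imwrite("pics/g.png",np.hstack([im[150:400,120:520],im2[50:300,200:600]]))
E
```

```text
0.04595701406954555 [-0.35319277 -0.65224342 -0.10936626] [-1.20128747  0.46546789  0.63611004] [ 0.46392765 -0.14368827  0.01097545]
0.045737578716675976 [ 0.4078517  -0.44150931 -1.0815056 ] [ 0.46377649 -0.14364377  0.1295837 ] 8.2833
```

View pics/g.png

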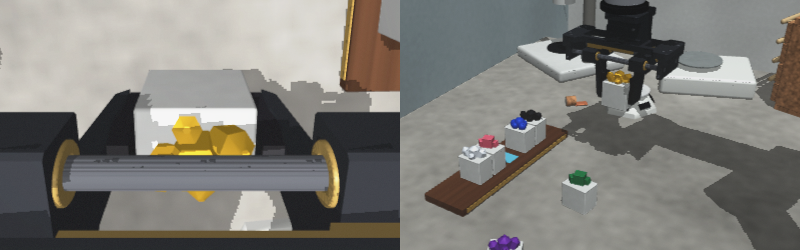

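Yellow is held upright at a width of 46 mm. I'll check its position in the grip from the visible +y face, then move above the gap.

```bash
python3 - <<'E'
from h import *
a=np.radians(-5)
d=np.load("wrist.npz");P=d["P"];s=manip.state();t=s["tool_pos"]
ex=np.array([np.cos(a),np.sin(a),0]);ey=np.array([-np.sin(a),np.cos(a),0])
Q=P-t;X=Q@ex;Y=Q@ey;Z=Q[...,2]
m=(abs(X)<.018)&(abs(Y-.017)<.012)&(Z>-.008)&(Z<.028)
f=np.polyfit(Z[m],Y[m],1);g=np.polyfit(X[m],Y[m],1);print(m.sum(),"faceY",np.median(Y[m]),"tilt",f,"yaw",g)
b=np.radians(-3.85)
p,r=down((.638,-.048),.13,b)
manip.move_linear(p,rate=.15,rot=r);manip.move_linear([.638,-.048,.09],rate=.1);manip.dwell(.3)
s=manip.state();print(s["tool_pos"],s["contact_force"],s["gripper_width"],s["clock"])
im,P,T,K=cap("wrist");im2=cap("side")[0];im3=cap("scene")[0]
cv2.imwrite("pics/p.png",np.hstack([cv2.resize(im2[120:270,220:380],(400,375)),cv2.resize(im3[150:300,210:370],(400,375))]))
E
```

```text
2737 faceY 0.016963022648261997 tilt [0.00101937 0.0169547 ] yaw [-0.00067141  0.01696707]
[ 0.63860526 -0.04805649  0.09081726] [-0.6225025   0.38946321  0.06879972] 0.04574322269936046 10.7083
```

View pics/p.png

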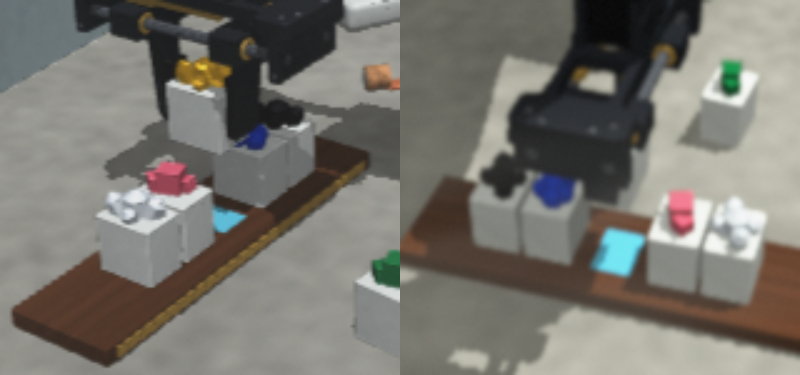

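Yellow is centred in the grip: face at 17.0 mm, with no tilt or yaw. It hangs clear above the gap, so I'll lower it slowly until it touches.

```bash
python3 - <<'E'
from h import *
x,y=.638,-.048
manip.move_linear([x,y,.034],rate=.06);manip.dwell(.2)
f0=manip.state()["contact_force"][2]
for z in np.arange(.032,.0215,-.001):
    manip.move_linear([x,y,z],rate=.02);manip.dwell(.1)
    s=manip.state();df=s["contact_force"][2]-f0
    if df>3:break
print(z,s["tool_pos"],df,s["contact_force"])
manip.set_gripper(s["gripper_width"]+.008);manip.dwell(.1);manip.set_gripper(.075)
manip.move_linear([x,y,.16],rate=.12)
p,r=down((.6,-.02),.24,0);manip.move_pose(p,r);manip.dwell(.3);print(manip.state()["clock"])
im,P,T,K=cap("wrist");z=P[...,2]
cv2.imwrite("pics/f.png",np.hstack([im[60:330,270:470],cap("side")[0][100:370,200:520]]))
n,l,st,c=cv2.connectedComponentsWithStats((abs(z-.059)<.005).astype(np.uint8))
for i in range(1,n):
    if 150<st[i,4]<6000:
        q=(P[l==i][:,:2]*1000).astype(np.float32);print(c[i].round(),st[i,4],cv2.minAreaRect(q),np.median(z[l==i]))
E
```

```text
0.024999999999999994 [ 0.63806721 -0.04799993  0.02598815] 7.058533253382473 [-3.37733476  0.07702931  6.02624906]
17.9
[362. 119.] 979 ((644.4334106445312, 34.30909729003906), (33.97954559326172, 46.10383605957031), 85.90148162841797) 0.059000917269283026
[357. 157.] 1089 ((641.8304443359375, -3.325336456298828), (34.1082878112793, 46.2467155456543), 87.12300109863281) 0.05899486336116466
[175. 152.] 493 ((464.11993408203125, 4.04783821105957), (34.04206466674805, 16.062421798706055), 7.207831382751465) 0.06168386381407576
[349. 197.] 642 ((638.8117065429688, -48.11396789550781), (34.02997589111328, 45.804962158203125), 86.67852020263672) 0.05900805902141237
[370. 214.] 173 ((653.3920288085938, -56.51165771484375), (19.522632598876953, 15.711506843566895), 85.0710678100586) 0.05910057843666178
[348. 241.] 762 ((634.3255615234375, -92.56080627441406), (34.70573806762695, 46.16376495361328), 86.1650619506836) 0.05906103426174969
[342. 269.] 572 ((631.8678588867188, -129.74151611328125), (33.78188705444336, 46.07318115234375), 87.16221618652344) 0.05909540882066791
```

View pics/f.png

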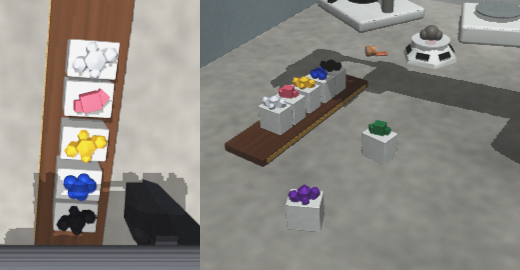

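Yellow stands in the gap within about 1 mm of its place, in line with the row, and the neighbours haven't moved. I'll hand the job in.

```bash
python3 -c "
from h import *
order.close_job();print(manip.state()['clock'])"
```

```text
the job is handed in; nothing more can be done
the job is handed in; nothing more can be done
```

The yellow specimen now stands in the gap between blue and pink, and I handed the job in at about 18 s of the 42 s allowed. I gripped it by its front and back faces, lowered it until it touched the riser (about 7 N), released it and moved the arm clear.

| Final wrist-camera check | Result |
|---|---|
| Yellow's centre | (0.639, -0.048), about 1 mm from the gap's middle |
| Square with the row | within about 1° |
| Plinth top height | 0.059 m, so flat on the riser |
| Blue and pink | within about 0.3 mm of where I first measured them |

No check failed. The only mismatch was that contact came about 1 mm above the commanded height, which fits the stop on contact. The hand-in reported no verdict, as expected.

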